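# Fetch the master strip from behind the containers

## Task

The master strip lies at the back of the steel chute behind two containers. First stand both containers upright on the grey mat, then lay the strip, washers up, on the dark seat plate of the feeder centred and square to the plate, and only then put each container back upright where it stood at the start. Leave the screwdriver, the connector and the cup alone.

Things in the scene. Friction and masses are not known exactly. Their poses are not given: they have to be found in the camera images.
- canister: Round stainless canister with a flat lid, loose: diameter 48, lid 49, total height 75 mm, 0.2 to 0.4 kg. Origin at the centre of its underside, z up its axis. At the start it stands in the front part of the chute beside the jar, with only about 11 mm between them; grip it along the chute's x, above the strip.
- jar: Square white plastic jar with a black lid, loose: 46 x 46 mm, lid 47, height 72 mm, 0.15 to 0.3 kg. Origin at the centre of its underside, x and y square to its sides, z up. At the start it stands in the front part of the chute beside the canister; which of the two is left varies.
- strip: Master strip, loose: a plain black plastic bar 40 (x) x 110 (y) x 20 mm high with three bright steel C-shaped washers inset on top (they stand 2 mm proud), 0.12 to 0.21 kg. Origin at the centre of its underside. It lies across the back part of the chute, its front face only 2 to 13 mm behind the containers, about 38 mm clear to the back wall. Either way round is the same.
- chute: Stainless tray, fixed: 152 (x) x 138 (y) mm, floor 4 mm thick, open at the front (-x), back wall at +x 40 mm high, side walls 4 mm thick, 22 mm high at the back and 12 mm at the front. Origin at the centre of its underside. The containers' places are at about x = -39, y = +29 and -29 mm, the strip's at x = +14 mm, all on the floor (z = 4 mm).
- mat: Flat grey mat, fixed: 130 (x) x 200 (y) x 3 mm thick. Origin at the centre of its underside. The side area for the containers.
- feeder: Feeder, fixed: white plastic deck on a black base, 170 (x) x 220 (y) mm, deck floor 50 mm above the table, with a rim 12 mm wide that rises 12 mm above the floor (62 mm over the table). Origin at the centre of its underside.
- seat: Dark steel seat plate, fixed, on the deck of the feeder: 50 (x) x 120 (y) x 2 mm thick. Origin at the centre of its underside (50 mm above the table). The strip belongs on it, long side along y, either way round.
- screwdriver: Screwdriver lying on the table at the far side, under 30 mm high. Bystander; origin on its underside.
- connector: Red plastic connector about 40 x 85 x 12 mm lying on the table at the far side. Bystander; origin at the centre of the underside of its main block.
- cup: Clear open plastic cup, 56 mm across, 45 mm high, on the table at the far side. Bystander; origin at the centre of its underside.
There are look-alikes about, which are no part of the job. Leave any blue or red look-alike of the canister alone.

How it is judged:
By the outcome, as a careful person would: the job done as asked, in the order asked, and still so for the second after the job is handed in, with the robot touching nothing.
It also fails if it takes over 122 s, if anything falls off the work surface, if the arm or the gripper's body presses on something with over 40 N, if the wrist force passes 120 N, or if a joint passes its speed limit or range.

## Robot

A 6-joint arm with a two-finger parallel gripper is mounted at the origin on the work surface. World frame = base frame: x ahead of the robot, y to its left, z up, the work surface at z = 0. Lengths are in m, angles in rad, forces in N, time in s.
With the tool pointing down it reaches from about 0.25 to 0.775 m from the base axis. Payload 4 kg.
Tool frame: the origin (TCP) lies midway between the tips of the shut fingers; the grasp point (between the pads) lies 19 mm behind it; z points along the fingers, y is the line along which they close (so a half turn about z gives the same grasp; the last joint's range is limited). The gripper opens to 94 mm and grips with 3 to 60 N. Pads are 16 mm wide; open, the fingers measure 119 mm over their backs; the gripper's body (75 mm by 177 mm) begins 78 mm behind the grasp point.
Start: joints at [-1.32, 0.087, 1.371, -0, 1.684, -0.103], TCP at [0.191, -0.516, 0.206] pointing down, gripper open.
Joint ranges: [-3.1, 3.1], [-0.76, 2.03], [0.27, 2.55], [-1.08, 4.22], [0.17, 2.65], [-2.57, 2.57]. Speed limits (rad/s): [2.79, 2.79, 3.14, 3.14, 3.14, 3.14].

## Interface

Orientations are given as a unit quaternion [w, x, y, z].
In Python, from rig import * gives the robot as it stands.
- The arm moves only by the tool drive_tool, never from a script. Its argument "commands" is a list of rows, each a list of 4 numbers: the shift along the tool's x, y, z in mm, then the turn about the tool's z in degrees. A call has exactly 10 rows; each row is the pose to reach, as a shift and turn from the pose commanded when the call began, along the tool's axes at that moment; what a row does not reach only later rows make up. A row lasts 1/10 s, in which the tool goes at most 50 mm and 8.59 degrees, less where a joint would pass 70% of its speed; a pose out of reach is approached as far as the arm can. A call with a gripper value outside its range is refused whole. "hand" is the finger opening in mm, from 0 to 94, set as the call begins (left out, the last holds). The fingers move at their own pace and stop on an object; "grip_force" is the grip in N (left out, the last holds). Time passes only in rows, so rows that repeat a pose let the fingers close, or fill a call up. It gives the time, the measured TCP pose, the force, the opening and the grip force at its end, in the units of the state.
- observe(): the state, without advancing time (a new reading comes with each control period).
- read_camera(name): name is "scene" or "top" or "wrist"; returns (picture, depth): 384x512x3 uint8, blue, green, red; 384x512 float32, m along the optical axis (not along the pixel's ray), 0 where there is no reading.
- camera_info(name): a dict with "intrinsics" (3x3 intrinsics, pixels), "k1" (the pictures are not rectified: a ray, as slopes to the right and down, at radius r is drawn at 1 + k1 r^2 times it, then the intrinsics apply), "R" (3x3) and "t" (3): a world point X has camera coordinates R X + t; the wrist camera has in their place "mount" (4x4, takes a point from camera to tool coordinates, whose origin is the TCP and whose axes are the flange's). Camera axes: x right, y down, z forward; pixel columns grow to the right and rows downward; lengths in m; the calibration is good to about 2 mm. A picture is of the moment at which its call begins: read the wrist's pose just before it. camera_info takes no time and is no camera call.
- hand_in(): hands the job in; it is judged then, once.
The state is a dict: "t": time; "joints": joint angles; "qvel": joint speeds; "joint_efforts": joint torques, N m; "ee_pos": TCP position; "ee_rot": TCP orientation; "ft_force": force on the tool from outside, world axes, zero at the start; "ft_torque": the same for the moment, N m; "finger_gap": finger opening in m; "finger_force": force on a finger pad.
Only numpy, scipy, OpenCV 4.12 (cv2) and the standard library are available. Lean on these libraries where they do the work, as an engineer would, in place of code of your own. Each camera call takes 0.05 s, during which the arm holds its last target. There are 200 camera calls.

## Working session

There is one attempt and no reset: what is moved stays moved. The work goes in short steps, Python scripts to look and compute and a tool call to move; the robot and the scene stay as the last step left them, time stands still between calls to the robot, and variables do not carry over. Pictures are saved under pics/ and viewed, at most 14 in all, crops included, and the job is handed in when it is done.

Besides the shell and the picture viewer there is one more tool, called after "Emit:" as name(argument=value, ...), one argument or row to a line, values as JSON. drive_tool: Moves the arm, as the interface text tells. Its arguments: {"type":"object","properties":{"commands":{"type":"array","items":{"type":"array","items":{"type":"number"}}},"hand":{"type":"number"},"grip_force":{"type":"number"}},"required":["commands"]}

```bash
ls; mkdir -p pics; cat > h.py <<'E'
from rig import *
import numpy as np, cv2
from scipy.spatial.transform import Rotation as Ro
def pose():
    s=observe(); q=s["ee_rot"]; return np.array(s["ee_pos"]),Ro.from_quat([q[1],q[2],q[3],q[0]]).as_matrix()
def cam(n):
    ci=camera_info(n); K=np.array(ci["intrinsics"])
    if n=="wrist":
        p,R=pose(); M=np.array(ci["mount"]); Rc=R@M[:3,:3]; o=R@M[:3,3]+p
    else:
        Rc=np.array(ci["R"]).T; o=-Rc@np.array(ci["t"])
    return K,ci["k1"],Rc,o
def rays(C,uv):
    K,k1,Rc,o=C; uv=np.atleast_2d(np.array(uv,float))
    n=cv2.undistortPoints(uv.reshape(-1,1,2),K,np.array([k1,0,0,0.])).reshape(-1,2)
    return np.c_[n,np.ones(len(n))]@Rc.T
def onz(C,uv,z):
    d=rays(C,uv); return C[3]+d*((z-C[3][2])/d[:,2])[:,None]
def proj(C,X):
    K,k1,Rc,o=C; c=(np.atleast_2d(X)-o)@Rc; n=c[:,:2]/c[:,2:]; n=n*(1+k1*(n**2).sum(1))[:,None]
    return n@K[:2,:2].T+K[:2,2]
def cloud(C,D):
    v,u=np.mgrid[:384,:512]; d=rays(C,np.c_[u.ravel(),v.ravel()]); P=C[3]+d*D.ravel()[:,None]
    P[D.ravel()==0]=np.nan; return P.reshape(384,512,3)
E
python3 - <<'E'
from h import *
for n in ["scene","top","wrist"]:
    C=cam(n); I,D=read_camera(n); np.savez("pics/%s0.npz"%n,I=I,D=D); cv2.imwrite("pics/%s0.png"%n,I); print(n,C[3].round(3),C[2][:,2].round(2),C[0][0,0],C[1])
a=cv2.imread("pics/scene0.png");b=cv2.imread("pics/top0.png")
print(observe())
E
```

```text
pics
scene [ 1.264 -0.344  0.856] [-0.66  0.28 -0.7 ] 410.551565518728 -0.08210867413306035
top [ 0.452 -0.017  0.957] [ 0.05  0.01 -1.  ] 365.329545337317 -0.10058990179563569
wrist [ 0.259 -0.491  0.384] [-0.24 -0.09 -0.97] 333.1610677798184 -0.0742031825711917
{'t': 0.15, 'joints': array([-1.32008434e+00,  8.77765073e-02,  1.37183333e+00, -1.97211746e-06,
        1.68360377e+00, -1.03105576e-01]), 'qvel': array([ 4.55132068e-04, -3.28808319e-03, -3.96462375e-03, -1.42017728e-05,
        8.25429776e-04, -9.79681734e-04]), 'joint_efforts': array([-3.15816387e-04, -3.40643477e+01, -3.02792931e+01,  7.16639520e-02,
        3.05450486e-02, -1.04931407e-04]), 'ee_pos': array([ 0.19045767, -0.51554661,  0.20461525]), 'ee_rot': array([-8.08196134e-04,  9.84392107e-01,  1.75987283e-01, -6.07385575e-05]), 'ft_force': array([ 1.24644695,  0.48664646, -0.10597689]), 'ft_torque': array([ 0.02112259,  0.00884259, -0.07013308]), 'finger_force': 0.0, 'finger_gap': 0.09395116844095039}
```

View pics/top0.png

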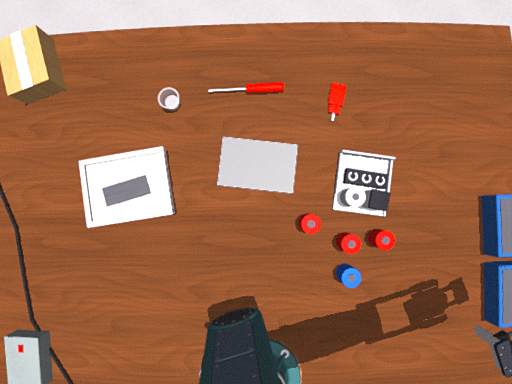

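View pics/scene0.png

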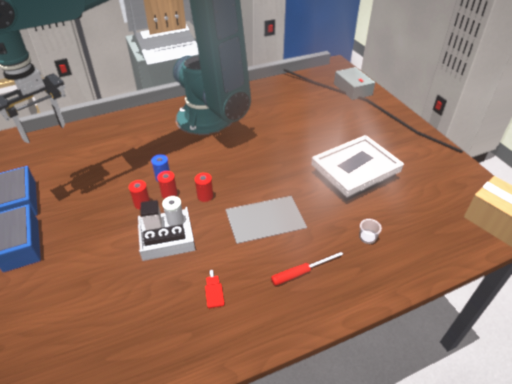

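Top view: mat at (258,165), feeder at (127,187) with seat at (127,190), and chute at (364,183) holding the canister (354,197), the jar with its black lid (378,201) and the strip (365,178). Things that could be mistaken for the canister are red at (311,224), (349,243) and (384,240), and blue at (349,276). I choose the steel one in the chute.

```bash
python3 - <<'E'
from h import *
z=np.load("pics/top0.npz");I,D=z["I"],z["D"];C=cam("top")
c=cv2.resize(I[140:230,320:410],None,fx=6,fy=6,interpolation=cv2.INTER_CUBIC);cv2.imwrite("pics/crop.png",c)
P=cloud(C,D); hsv=cv2.cvtColor(I,cv2.COLOR_BGR2HSV); S,V=hsv[...,1],hsv[...,2]
def rect(mask,box,zz,name,minA=30):
    m=np.zeros(mask.shape,np.uint8); x0,y0,x1,y1=box; m[y0:y1,x0:x1]=mask[y0:y1,x0:x1]*255
    cs,_=cv2.findContours(m,cv2.RETR_EXTERNAL,cv2.CHAIN_APPROX_NONE); k=max(cs,key=cv2.contourArea)
    W=onz(C,k.reshape(-1,2),zz)[:,:2].astype(np.float32)*1000; r=cv2.minAreaRect(W)
    print(name,np.round(r[0],1),np.round(r[1],1),round(r[2],1), "px",cv2.boundingRect(k))
    return k
rect((S<50)&(V>120),(205,125,310,205),.003,"mat")
rect((S<60)&(V>150),(70,135,190,240),.062,"feeder")
rect((V<130),(95,165,158,212),.052,"seat")
rect((S<60)&(V>60),(325,140,405,225),.02,"chute")
for n,(u,v) in dict(can=(354,197),jar=(379,200),strip=(365,183),floor=(345,183),red1=(311,224),red2=(349,243),red3=(384,240),blue=(349,277),mat=(258,165),seat=(127,190),deck=(100,190),rim=(82,190),backwall=(368,154),cup=(168,97)).items():
    print(n,np.nanmedian(P[v-1:v+2,u-1:u+2].reshape(-1,3),0).round(4))
E
```

```text
mat [555.6  -5.8] [201.1 130.5] 82.3 px (217, 137, 81, 57)
feeder [502.  326.4] [172.9 224.3] 7.7 px (79, 146, 94, 82)
seat [473.8 315.8] [0. 0.] 0.0 px (130, 198, 1, 1)
chute [ 500.  -280.1] [148.3 159.5] 80.5 px (332, 150, 64, 66)
can [ 0.4628 -0.2385  0.0789]
jar [ 0.454  -0.3008  0.0753]
strip [ 0.4987 -0.2819  0.0247]
floor [ 0.5012 -0.2331  0.0041]
red1 [ 0.4004 -0.1329  0.0739]
red2 [ 0.3522 -0.2233  0.0746]
red3 [ 0.3567 -0.31    0.0749]
blue [ 0.2702 -0.2212  0.0749]
mat [ 0.554  -0.0077  0.0029]
seat [0.4942 0.3234 0.0521]
deck [0.4959 0.394  0.0493]
rim [0.4988 0.4689 0.0013]
backwall [ 0.5718 -0.2916  0.0292]
cup [0.7436 0.2294 0.0044]
```

View pics/crop.png

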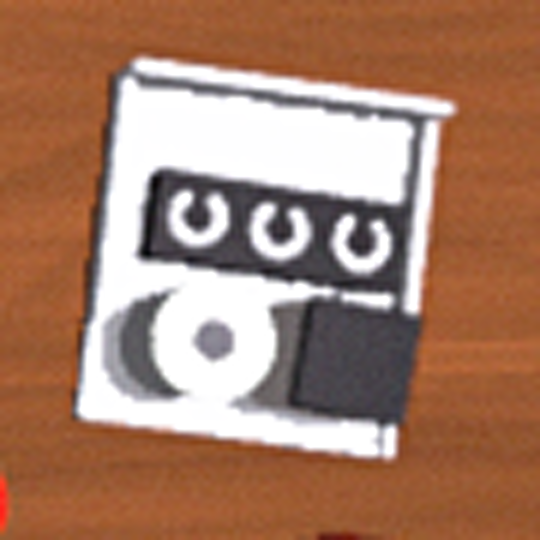

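The crop shows the steel canister at (355,196), left of the jar with its black lid (380,200), and the strip with three washers behind them. This is the right chute.

```bash
python3 - <<'E'
from h import *
z=np.load("pics/top0.npz");I,D=z["I"],z["D"];C=cam("top")
P=cloud(C,D); V=I.max(2)
def rect(m,box,zz,name):
    M=np.zeros(m.shape,np.uint8); x0,y0,x1,y1=box; M[y0:y1,x0:x1]=m[y0:y1,x0:x1]*255
    k=np.argwhere(M)[:,::-1]; W=onz(C,k,zz)[:,:2].astype(np.float32)*1000; r=cv2.minAreaRect(W)
    print(name,np.round(r[0],1),np.round(r[1],1),round(r[2],1),len(k))
Z=P[...,2]; b=(325,140,405,225)
rect((Z>.068)&(V>110),b,.079,"can");rect((Z>.068)&(V<110),b,.076,"jar")
rect((Z>.018)&(Z<.03)&(V<110),b,.024,"strip")
rect((Z>.046)&(Z<.055)&(V<150),(95,165,158,212),.052,"seat")
rect((Z>.056)&(Z<.066),(70,135,190,240),.062,"rim")
rect((Z>.002)&(Z<.006),b,.004,"floor")
rect((Z>.03)&(Z<.05),b,.04,"back")
p,R=pose();print(p,R.round(3)); print(np.array(camera_info("wrist")["mount"]).round(3))
E
```

```text
can [ 460.  -270.8] [109.6  48.4] 80.4 344
jar [ 455.4 -299.2] [48.8 47.2] 78.1 361
strip [ 503.4 -282.5] [113.2 136.1] 79.2 432
seat [493.3 326.4] [ 46.2 116.2] 15.3 781
rim [501.2 326.2] [170.7 222.8] 7.6 1476
floor [ 503.7 -288.7] [213.5 223.3] 88.3 1133
back [ 505.8 -276.9] [136.  138.9] 79.5 184
[ 0.19045767 -0.51554661  0.20461525] [[ 0.938  0.346 -0.   ]
 [ 0.346 -0.938  0.002]
 [ 0.    -0.002 -1.   ]]
[[-0.    -0.968 -0.251  0.073]
 [ 1.    -0.001  0.002  0.   ]
 [-0.002 -0.251  0.968 -0.18 ]
 [ 0.     0.     0.     1.   ]]
```

```bash
cat >> h.py <<'E'
def go(x,y,z,yaw=None):
    """shift in tool axes (mm) and turn (deg) to TCP x,y,z (mm), tool-y axis (line) at yaw deg"""
    p,R=pose(); d=R.T@(np.array([x,y,z])-p*1000)
    cy=np.degrees(np.arctan2(R[1,1],R[0,1])); t=0
    if yaw is not None: t=-((yaw-cy+90)%180-90)
    print("shift",d.round(1),"turn",round(t,1),"| at",(p*1000).round(1),"yaw",round(cy,2), "q6",observe()["joints"][5].round(2))
E
python3 -c "
from h import *
go(470,-268,200,-10.5)"
```

```text
shift [ 348.  -135.3    4.9] turn -59.2 | at [ 190.5 -515.5  204.6] yaw -69.73 q6 -0.1
```

Emit:
drive_tool(
  commands=[
    [40,-15,0,-8],
    [80,-31,0,-16],
    [120,-47,0,-24],
    [160,-62,0,-32],
    [200,-78,0,-40],
    [240,-93,0,-48],
    [280,-109,0,-56],
    [320,-125,2,-59],
    [348,-135,5,-59],
    [348,-135,5,-59],
  ],
)

```text
t: 1.15
ee_pos: [0.4721, -0.2658, 0.1993]
ee_rot: [-0.001, 0.768, 0.64, 0.0]
ft_force: [-0.0, -0.6, -0.3]
finger_gap: 0.0939
finger_force: 0.0
```

```bash
python3 - <<'E'
from h import *
go(470,-268,200,-10.5)
C=cam("wrist");I,D=read_camera("wrist");cv2.imwrite("pics/w1.png",I)
import pickle;pickle.dump((C,I,D),open("pics/w1.pkl","wb"))
print(np.nanpercentile(cloud(C,D)[...,2],[1,50,99]))
E
```

```text
shift [-2.5 -1.6 -0.7] turn 0.1 | at [ 472.1 -265.8  199.3] yaw -10.43 q6 -0.44
[-0.00133974  0.00118848  0.33023971]
```

View pics/w1.png

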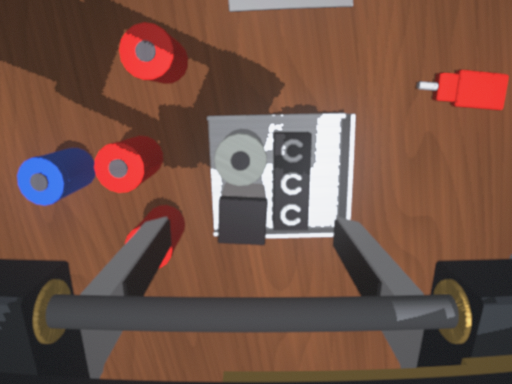

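The wrist view shows the canister lid at (241,160), the jar lid at (243,220), the strip at (292,183), and the chute edges at columns 209–354.

```bash
python3 - <<'E'
from h import *
import pickle
C,I,D=pickle.load(open("pics/w1.pkl","rb")); Z=cloud(C,D)[...,2];V=I.max(2)
def rect(m,box,zz,name):
    M=np.zeros(m.shape,np.uint8); x0,y0,x1,y1=box; M[y0:y1,x0:x1]=m[y0:y1,x0:x1]*255
    n,L,st,_=cv2.connectedComponentsWithStats(M); M=(L==1+np.argmax(st[1:,4])).astype(np.uint8)
    k=cv2.findContours(M,0,cv2.CHAIN_APPROX_NONE)[0][0].reshape(-1,2); W=onz(C,k,zz)[:,:2].astype(np.float32)*1000
    r=cv2.minAreaRect(W); c=cv2.minEnclosingCircle(W)
    a=((r[2]+45)%90)-45
    print(name,np.round(r[0],1),np.round(r[1],1),round(a,1),"circ",np.round(c[0],1),round(c[1],1),cv2.boundingRect(k))
b=(205,105,360,248)
rect((Z>.068)&(V>60)&(np.arange(384)[:,None]<196),b,.079,"can");rect((Z>.066)&(V<75)&(np.arange(384)[:,None]>194),b,.076,"jar")
rect((Z>.018)&(Z<.032)&(np.arange(512)[None]>268)&(np.arange(512)[None]<318)&(V<100),b,.024,"strip")
rect((Z>.018)&(Z<.032)&(np.arange(512)[None]>268)&(np.arange(512)[None]<318),b,.024,"strip2")
d=Z[160:163,225:232];print(d.round(3)); print(Z[218,225:260:8].round(3))
E
```

```text
can [ 465.9 -242.9] [47.5 47.8] 34.7 circ [ 466.4 -242.9] 24.3 (214, 133, 53, 53)
jar [ 456.3 -301.6] [47.1 44.6] -13.4 circ [ 456.5 -302.1] 31.0 (218, 196, 48, 48)
strip [ 512.7 -287. ] [110.7  39.4] -10.3 circ [ 512.2 -286.9] 57.9 (273, 132, 38, 99)
strip2 [ 513.  -287.1] [110.6  40.4] -10.2 circ [ 512.6 -286.9] 58.1 (273, 132, 39, 99)
[[0.076 0.077 0.076 0.076 0.078 0.079 0.079]
 [0.078 0.078 0.078 0.078 0.078 0.079 0.079]
 [0.079 0.077 0.078 0.077 0.078 0.079 0.079]]
[0.076 0.077 0.076 0.077 0.076]
```

```bash
python3 -c "
from h import *
go(466,-243,34,-10.3)"
```

```text
shift [ 23.1  -8.9 165.6] turn -0.2 | at [ 470.8 -267.4  199.6] yaw -10.54 q6 -0.44
```

Emit:
drive_tool(
  commands=[
    [23,-9,0,0],
    [23,-9,20,0],
    [23,-9,50,0],
    [23,-9,80,0],
    [23,-9,110,0],
    [23,-9,135,0],
    [23,-9,150,0],
    [23,-9,160,0],
    [23,-9,166,0],
    [23,-9,166,0],
  ],
  hand=80,
)

```text
t: 2.2
ee_pos: [0.4651, -0.2449, 0.0342]
ee_rot: [-0.0, 0.77, 0.638, -0.0]
ft_force: [0.4, -0.3, -0.7]
finger_gap: 0.0799
finger_force: 0.0
```

Emit:
drive_tool(
  commands=[
    [0,0,0,0],
    [0,0,0,0],
    [0,0,0,0],
    [0,0,0,0],
    [0,0,0,0],
    [0,0,0,0],
    [0,0,0,0],
    [0,0,0,0],
    [0,0,0,0],
    [0,0,0,0],
  ],
  hand=40,
  grip_force=25,
)

```text
t: 3.2
ee_pos: [0.4657, -0.2446, 0.0349]
ee_rot: [0.0, 0.77, 0.638, -0.0]
ft_force: [-1.7, 0.5, 4.3]
finger_gap: 0.0483
finger_force: 25.0
```

```bash
python3 -c "
from h import *
go(555,30,140,-10.3)
I,D=read_camera('top');cv2.imwrite('pics/t1.png',cv2.resize(I[120:240,200:420],None,fx=3,fy=3))"
```

```text
shift [ 286.4   36.6 -105.2] turn -0.4 | at [ 465.7 -244.6   34.9] yaw -10.73 q6 -0.4
```

Emit:
drive_tool(
  commands=[
    [0,0,-30,0],
    [0,0,-75,0],
    [30,4,-105,0],
    [75,10,-105,0],
    [120,17,-105,0],
    [165,23,-105,0],
    [210,29,-105,0],
    [250,35,-105,0],
    [280,39,-105,0],
    [292,41,-105,0],
  ],
)

```text
t: 4.25
ee_pos: [0.5601, 0.0378, 0.1375]
ee_rot: [-0.001, 0.769, 0.639, -0.001]
ft_force: [0.7, -0.7, -1.4]
finger_gap: 0.048
finger_force: 25.0
```

Emit:
drive_tool(
  commands=[
    [0,0,20,0],
    [0,0,50,0],
    [0,0,75,0],
    [0,0,90,0],
    [0,0,98,0],
    [0,0,102,0],
    [0,0,104,0],
    [0,0,105,0],
    [0,0,105,0],
    [0,0,105,0],
  ],
)

```text
t: 5.25
ee_pos: [0.5609, 0.0348, 0.0354]
ee_rot: [0.001, 0.77, 0.638, 0.001]
ft_force: [-0.6, -0.7, -2.1]
finger_gap: 0.0486
finger_force: 25.0
```

Emit:
drive_tool(
  commands=[
    [0,0,0.5,0],
    [0,0,1,0],
    [0,0,1,0],
    [0,0,1,0],
    [0,0,1,0],
    [0,0,1,0],
    [0,0,1,0],
    [0,0,1,0],
    [0,0,1,0],
    [0,0,1,0],
  ],
)

```text
t: 6.25
ee_pos: [0.5606, 0.0348, 0.0339]
ee_rot: [0.0, 0.77, 0.638, 0.0]
ft_force: [-1.1, 0.8, 3.7]
finger_gap: 0.0485
finger_force: 25.0
```

Emit:
drive_tool(
  commands=[
    [0,0,0,0],
    [0,0,0,0],
    [0,0,0,0],
    [0,0,0,0],
    [0,0,0,0],
    [0,0,0,0],
    [0,0,-20,0],
    [0,0,-50,0],
    [0,0,-90,0],
    [0,0,-105,0],
  ],
  hand=80,
)

```text
t: 7.25
ee_pos: [0.5625, 0.0347, 0.143]
ee_rot: [0.002, 0.77, 0.638, 0.003]
ft_force: [-0.5, 0.7, 1.0]
finger_gap: 0.08
finger_force: 0.0
```

```bash
python3 -c "
from h import *
go(456.3,-301.4,139,-12.5)"
```

```text
shift [-350.   -41.8    3.3] turn 1.8 | at [562.5  34.7 143. ] yaw -10.73 q6 0.15
```

Emit:
drive_tool(
  commands=[
    [-40,-5,0,1],
    [-85,-10,0,2],
    [-130,-15,0,2],
    [-175,-20,0,2],
    [-220,-25,0,2],
    [-265,-30,0,2],
    [-305,-35,0,2],
    [-335,-39,0,2],
    [-350,-41,0,2],
    [-350,-41,0,2],
  ],
)

```text
t: 8.25
ee_pos: [0.4541, -0.3026, 0.1376]
ee_rot: [-0.001, 0.782, 0.623, -0.0]
ft_force: [0.3, -0.1, -1.2]
finger_gap: 0.08
finger_force: 0.0
```

```bash
python3 - <<'E'
from h import *
go(456.3,-301.4,34,-12.5)
C=cam("wrist");I,D=read_camera("wrist");Z=cloud(C,D)[...,2];V=I.max(2)
P=cloud(C,D); m=((Z>.066)&(Z<.085)&(V<75)&(abs(P[...,0]-.456)<.04)&(abs(P[...,1]+.301)<.04)).astype(np.uint8)
k=max(cv2.findContours(m,0,cv2.CHAIN_APPROX_NONE)[0],key=cv2.contourArea).reshape(-1,2)
r=cv2.minAreaRect(onz(C,k,.076)[:,:2].astype(np.float32)*1000);print(r,cv2.boundingRect(k))
C=cam("top");I,D=read_camera("top");cv2.imwrite("pics/t2.png",cv2.resize(I[110:250,60:420],None,fx=2.2,fy=2.2))
E
```

```text
shift [  1.5   2.  103.6] turn -0.4 | at [ 454.1 -302.6  137.6] yaw -12.89 q6 -0.47
((456.41851806640625, -301.8199768066406), (46.42597579956055, 45.36989974975586), 77.09027862548828) (223, 169, 62, 60)
```

View pics/t2.png

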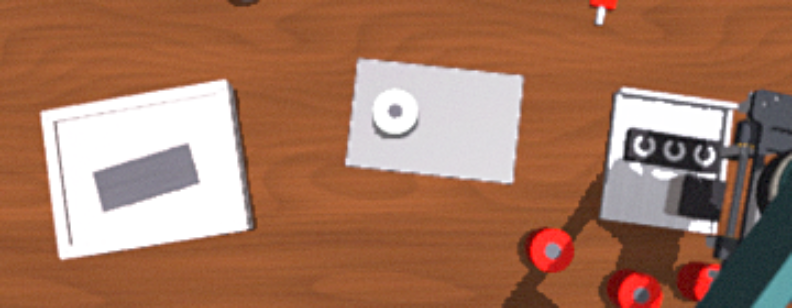

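The canister stands upright on the mat at crop (395,110), and the gripper is over the jar. The jar measures (456.4,-301.8) at yaw -12.9.

Emit:
drive_tool(
  commands=[
    [1,2,15,0],
    [1,2,35,0],
    [1,2,55,0],
    [1,2,75,0],
    [1,2,90,0],
    [1,2,98,0],
    [1,2,103,0],
    [1,2,104,0],
    [1,2,104,0],
    [1,2,104,0],
  ],
)

```text
t: 9.35
ee_pos: [0.4576, -0.3015, 0.0355]
ee_rot: [0.001, 0.781, 0.624, 0.0]
ft_force: [-0.7, 0.1, 0.5]
finger_gap: 0.0799
finger_force: 0.0
```

Emit:
drive_tool(
  commands=[
    [0,0,0,0],
    [0,0,0,0],
    [0,0,0,0],
    [0,0,0,0],
    [0,0,0,0],
    [0,0,0,0],
    [0,0,0,0],
    [0,0,0,0],
    [0,0,0,0],
    [0,0,0,0],
  ],
  hand=38,
)

```text
t: 10.35
ee_pos: [0.4569, -0.3009, 0.0345]
ee_rot: [-0.0, 0.781, 0.624, -0.0]
ft_force: [-0.8, -0.3, 1.0]
finger_gap: 0.0466
finger_force: 25.0
```

```bash
python3 -c "
from h import *
go(550,-55,140)"
```

```text
shift [ 260.4   36.6 -105.5] turn 0 | at [ 456.9 -300.9   34.5] yaw -12.73 q6 -0.46
```

Emit:
drive_tool(
  commands=[
    [0,0,-30,0],
    [0,0,-75,0],
    [30,4,-105,0],
    [75,10,-105,0],
    [120,17,-105,0],
    [160,23,-105,0],
    [200,29,-105,0],
    [235,33,-105,0],
    [255,36,-105,0],
    [260,37,-105,0],
  ],
)

```text
t: 11.35
ee_pos: [0.5507, -0.053, 0.1385]
ee_rot: [-0.001, 0.78, 0.626, -0.0]
ft_force: [-0.4, -0.2, -2.3]
finger_gap: 0.0469
finger_force: 25.0
```

Emit:
drive_tool(
  commands=[
    [0,0,20,0],
    [0,0,50,0],
    [0,0,75,0],
    [0,0,90,0],
    [0,0,98,0],
    [0,0,103,0],
    [0,0,105,0],
    [0,0,106,0],
    [0,0,106,0],
    [0,0,106,0],
  ],
)

```text
t: 12.35
ee_pos: [0.551, -0.0556, 0.0343]
ee_rot: [0.001, 0.781, 0.624, 0.001]
ft_force: [-0.4, -0.0, -2.2]
finger_gap: 0.0465
finger_force: 25.0
```

Emit:
drive_tool(
  commands=[
    [0,0,0,0],
    [0,0,0,0],
    [0,0,0,0],
    [0,0,0,0],
    [0,0,0,0],
    [0,0,0,0],
    [0,0,-20,0],
    [0,0,-50,0],
    [0,0,-90,0],
    [0,0,-105,0],
  ],
  hand=80,
)

```text
t: 13.35
ee_pos: [0.5525, -0.0559, 0.143]
ee_rot: [0.003, 0.781, 0.624, 0.002]
ft_force: [0.7, -0.0, 0.4]
finger_gap: 0.0801
finger_force: 0.0
```

```bash
python3 -c "
from h import *
go(513,-287,130,-10.3)"
```

```text
shift [-234.1   12.3   13.1] turn -2.4 | at [552.5 -55.9 143. ] yaw -12.73 q6 0.02
```

Emit:
drive_tool(
  commands=[
    [-40,2,0,-1],
    [-85,5,0,-2.4],
    [-130,8,0,-2.4],
    [-170,10,0,-2.4],
    [-205,12,0,-2.4],
    [-228,13,0,-2.4],
    [-234,13,4,-2.4],
    [-234,13,8,-2.4],
    [-234,13,8,-2.4],
    [-234,13,8,-2.4],
  ],
  hand=64,
)

```text
t: 14.35
ee_pos: [0.5117, -0.285, 0.13]
ee_rot: [-0.001, 0.767, 0.641, 0.0]
ft_force: [-0.4, -0.4, -0.5]
finger_gap: 0.0643
finger_force: 0.0
```

```bash
python3 - <<'E'
from h import *
C=cam("wrist");I,D=read_camera("wrist");P=cloud(C,D);Z=P[...,2]
m=((Z>.017)&(Z<.032)&(abs(P[...,0]-.513)<.04)&(abs(P[...,1]+.287)<.07)).astype(np.uint8)
m=cv2.morphologyEx(m,cv2.MORPH_OPEN,np.ones((5,5),np.uint8))
k=max(cv2.findContours(m,0,cv2.CHAIN_APPROX_NONE)[0],key=cv2.contourArea).reshape(-1,2)
r=cv2.minAreaRect(onz(C,k,.024)[:,:2].astype(np.float32)*1000);print(r,cv2.boundingRect(k))
cv2.imwrite("pics/w3.png",I); go(513,-287,8,-10.3)
E
```

```text
((513.1920776367188, -287.09393310546875), (108.9580078125, 39.87308883666992), 79.7764663696289) (230, 126, 47, 120)
shift [ -1.6   1.4 122.3] turn 0.1 | at [ 511.9 -285.2  130.3] yaw -10.22 q6 -0.43
```

View pics/w3.png

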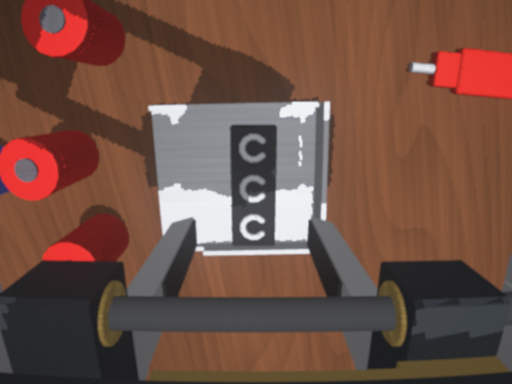

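The strip is alone in the chute, at pixel columns 230–277. I go straight down on it.

Emit:
drive_tool(
  commands=[
    [-1.5,1.5,20,0],
    [-1.5,1.5,45,0],
    [-1.5,1.5,70,0],
    [-1.5,1.5,90,0],
    [-1.5,1.5,105,0],
    [-1.5,1.5,114,0],
    [-1.5,1.5,119,0],
    [-1.5,1.5,121,0],
    [-1.5,1.5,121,0],
    [-1.5,1.5,121,0],
  ],
)

```text
t: 15.4
ee_pos: [0.5134, -0.2888, 0.0105]
ee_rot: [0.001, 0.768, 0.641, 0.0]
ft_force: [0.5, -0.5, 0.7]
finger_gap: 0.0637
finger_force: 0.0
```

Emit:
drive_tool(
  commands=[
    [0,0,0,0],
    [0,0,0,0],
    [0,0,0,0],
    [0,0,0,0],
    [0,0,0,0],
    [0,0,0,0],
    [0,0,0,0],
    [0,0,0,0],
    [0,0,0,0],
    [0,0,0,0],
  ],
  hand=32,
  grip_force=30,
)

```text
t: 16.4
ee_pos: [0.5128, -0.2884, 0.0097]
ee_rot: [0.0, 0.768, 0.641, -0.0]
ft_force: [-0.7, 0.3, 2.1]
finger_gap: 0.0399
finger_force: 30.0
```

```bash
python3 - <<'E'
from h import *
go(493.3,326.4,160,15.3)
E
```

```text
shift [ 601.3 -129.4 -150.5] turn -25.6 | at [ 512.8 -288.4    9.7] yaw -10.33 q6 -0.43
```

Emit:
drive_tool(
  commands=[
    [0,0,-40,0],
    [0,0,-85,0],
    [0,0,-125,0],
    [35,-5,-150,-3],
    [80,-14,-150,-8],
    [125,-25,-150,-13],
    [170,-36,-150,-18],
    [215,-47,-150,-23],
    [260,-58,-150,-25.6],
    [300,-66,-150,-25.6],
  ],
)

```text
t: 17.4
ee_pos: [0.5006, 0.021, 0.1585]
ee_rot: [-0.001, 0.606, 0.795, -0.0]
ft_force: [0.1, 0.0, -1.9]
finger_gap: 0.0399
finger_force: 30.0
```

```bash
python3 - <<'E'
from h import *
go(493-.264*100*-1,326.4-96,160,15.3)
E
```

```text
shift [197.   73.6  -1.4] turn 0.0 | at [500.6  21.  158.5] yaw 15.35 q6 -0.34
```

Emit:
drive_tool(
  commands=[
    [40,15,0,0],
    [80,30,0,0],
    [120,45,0,0],
    [155,58,0,0],
    [180,67,0,0],
    [193,72,0,0],
    [197,74,0,0],
    [197,74,0,0],
    [197,74,0,0],
    [197,74,0,0],
  ],
)

```text
t: 18.4
ee_pos: [0.5213, 0.2269, 0.1595]
ee_rot: [0.0, 0.608, 0.794, -0.0]
ft_force: [-0.5, -0.2, -1.6]
finger_gap: 0.0398
finger_force: 30.0
```

```bash
python3 - <<'E'
from h import *
C=cam("wrist");I,D=read_camera("wrist");P=cloud(C,D);Z=P[...,2];V=I.max(2)
import pickle;pickle.dump((C,I,D),open("pics/w4.pkl","wb"));cv2.imwrite("pics/w4.png",I)
m=((Z>.045)&(Z<.057)&(V<140)&(abs(P[...,0]-.493)<.06)&(abs(P[...,1]-.326)<.085)).astype(np.uint8)
k=max(cv2.findContours(m,0,cv2.CHAIN_APPROX_NONE)[0],key=cv2.contourArea).reshape(-1,2)
r=cv2.minAreaRect(onz(C,k,.052)[:,:2].astype(np.float32)*1000);print(r,cv2.boundingRect(k))
go(493.3,326.4,160,15.3)
E
```

```text
((491.3648681640625, 310.4862060546875), (119.67256927490234, 136.977294921875), 3.098219871520996) (166, 0, 140, 176)
shift [103.2  -1.   -0.4] turn -0.1 | at [521.3 227.  159.6] yaw 15.17 q6 0.05
```

View pics/w4.png

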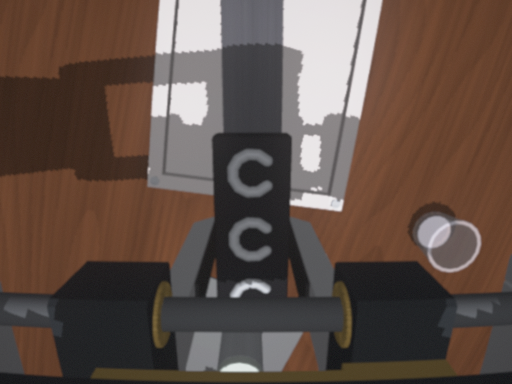

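The seat runs up out of the frame at columns 222–283, and the held strip (rows 133+) hides its near end. I raise the arm to see all of it.

```bash
python3 - <<'E'
from h import *
K,k,R,o=cam("wrist"); C=(K,k,R,o+[0,0,.12]); p,_=pose()
print((onz(C,[[252,0],[252,60],[252,130]],.052)-p).round(3)); print("target seat rel",np.array([493.3,326.4])-p[:2]*1000)
E
```

```text
[[-0.047  0.179 -0.108]
 [-0.03   0.116 -0.108]
 [-0.009  0.038 -0.108]]
target seat rel [-28.0015378   99.37224135]
```

Emit:
drive_tool(
  commands=[
    [-2,0,-40,0],
    [-5,0,-80,0],
    [-8,0,-110,0],
    [-8,0,-125,0],
    [-8,0,-130,0],
    [-8,0,-130,0],
    [-8,0,-130,0],
    [-8,0,-130,0],
    [-8,0,-130,0],
    [-8,0,-130,0],
  ],
)

```text
t: 19.45
ee_pos: [0.523, 0.2205, 0.2886]
ee_rot: [-0.0, 0.607, 0.795, -0.001]
ft_force: [0.1, -0.9, -2.5]
finger_gap: 0.0397
finger_force: 30.0
```

```bash
python3 - <<'E'
from h import *
import pickle
C=cam("wrist");I,D=read_camera("wrist");pickle.dump((C,I,D),open("pics/w5.pkl","wb"));cv2.imwrite("pics/w5.png",I)
go(493.3,326.4,160,15.3); print(proj(C,np.array([[.4933,.3264,.052]])))
for v in (20,50,80,110): print(v,[tuple(x) for x in I[v,200:310:9]])
E
```

```text
shift [110.   -0.6 128.8] turn -0.0 | at [523.  220.5 288.8] yaw 15.28 q6 0.03
[[250.92613568  69.45857486]]
20 [(np.uint8(223), np.uint8(221), np.uint8(226)), (np.uint8(228), np.uint8(227), np.uint8(231)), (np.uint8(228), np.uint8(227), np.uint8(231)), (np.uint8(228), np.uint8(227), np.uint8(231)), (np.uint8(114), np.uint8(108), np.uint8(110)), (np.uint8(114), np.uint8(106), np.uint8(108)), (np.uint8(111), np.uint8(104), np.uint8(106)), (np.uint8(113), np.uint8(106), np.uint8(108)), (np.uint8(116), np.uint8(110), np.uint8(112)), (np.uint8(228), np.uint8(227), np.uint8(231)), (np.uint8(228), np.uint8(227), np.uint8(231)), (np.uint8(228), np.uint8(226), np.uint8(230)), (np.uint8(228), np.uint8(226), np.uint8(230))]
50 [(np.uint8(175), np.uint8(175), np.uint8(180)), (np.uint8(229), np.uint8(228), np.uint8(232)), (np.uint8(230), np.uint8(229), np.uint8(232)), (np.uint8(226), np.uint8(225), np.uint8(229)), (np.uint8(95), np.uint8(90), np.uint8(90)), (np.uint8(84), np.uint8(80), np.uint8(81)), (np.uint8(74), np.uint8(70), np.uint8(72)), (np.uint8(81), np.uint8(78), np.uint8(80)), (np.uint
[... 724 characters left out ...]
34)), (np.uint8(231), np.uint8(229), np.uint8(233)), (np.uint8(231), np.uint8(230), np.uint8(233))]
110 [(np.uint8(133), np.uint8(132), np.uint8(135)), (np.uint8(133), np.uint8(133), np.uint8(136)), (np.uint8(133), np.uint8(132), np.uint8(135)), (np.uint8(134), np.uint8(133), np.uint8(136)), (np.uint8(68), np.uint8(63), np.uint8(64)), (np.uint8(67), np.uint8(63), np.uint8(63)), (np.uint8(67), np.uint8(64), np.uint8(64)), (np.uint8(68), np.uint8(65), np.uint8(66)), (np.uint8(84), np.uint8(82), np.uint8(84)), (np.uint8(134), np.uint8(133), np.uint8(137)), (np.uint8(133), np.uint8(132), np.uint8(136)), (np.uint8(134), np.uint8(134), np.uint8(137)), (np.uint8(134), np.uint8(134), np.uint8(137))]
```

View pics/w5.png

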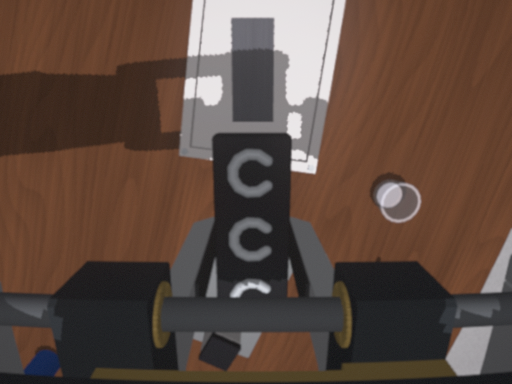

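The seat is fully visible now, at columns 232–275 and rows 17–121. Next I measure both the seat and the held strip in this view.

```bash
python3 - <<'E'
from h import *
import pickle
C,I,D=pickle.load(open("pics/w5.pkl","rb"));V=I.max(2);p,R=pose()
m=np.zeros((384,512),np.uint8);m[5:128,222:288]=V[5:128,222:288]<124
m=cv2.morphologyEx(m,cv2.MORPH_OPEN,np.ones((3,3),np.uint8))
k=max(cv2.findContours(m,0,cv2.CHAIN_APPROX_NONE)[0],key=cv2.contourArea).reshape(-1,2)
r=cv2.minAreaRect(onz(C,k,.052)[:,:2].astype(np.float32)*1000);print(r,cv2.boundingRect(k))
W=onz(C,k,.052); 
def line(s):
    q=k[s]; w=onz(C,q,.052)[:,:2]*1000; vx,vy,x0,y0=cv2.fitLine(w.astype(np.float32),cv2.DIST_HUBER,0,.01,.01).ravel(); return np.degrees(np.arctan(vy/vx))%180-90,x0,y0
x,y,w,h=cv2.boundingRect(k); ins=(k[:,1]>y+8)&(k[:,1]<y+h-8)
print("L",line(ins&(k[:,0]<x+w/2)),"R",line(ins&(k[:,0]>x+w/2)))
# strip in hand: side edges at rows
zt=p[2]+.0143
g=cv2.cvtColor(I,6).astype(float)
for v in (150,175,200,215):
    dk=np.where(g[v,195:310]<45)[0]+195
    a=onz(C,[[dk[0]-.5,v],[dk[-1]+.5,v]],zt); b=(a-p)@R*1000; print(v,dk[0],dk[-1],b.round(1)[:,:2].tolist())
col=np.where(g[120:150,240:262].mean(1)<45)[0][0]+120; print("far end",((onz(C,[[251,col-.5]],zt)-p)@R*1000).round(1))
E
```

```text
((494.917724609375, 324.094482421875), (50.80252456665039, 119.29351806640625), 16.00961685180664) (231, 19, 43, 104)
L (np.float32(12.72403), np.float32(469.79883), np.float32(326.59598)) R (np.float32(16.894371), np.float32(519.4351), np.float32(329.44604))
150 214 289 [[48.9, -18.5], [48.9, 19.3]]
175 214 289 [[36.2, -18.9], [36.2, 19.6]]
200 214 289 [[22.9, -19.3], [22.9, 20.0]]
215 215 288 [[14.8, -19.0], [14.8, 19.7]]
far end [[ 57.1   0.1 -14.3]]
```

```bash
python3 - <<'E'
from h import *
import pickle
C,I,D=pickle.load(open("pics/w5.pkl","rb"));g=np.log(cv2.GaussianBlur(cv2.cvtColor(I,6).astype(np.float32),(3,3),0))
G=np.gradient(g,axis=1);H=np.gradient(g,axis=0)
def sub(a,i): d=(a[i-1]-a[i+1])/(2*(a[i-1]-2*a[i]+a[i+1])); return i+np.clip(d,-1,1)
def fit(uv):
    w=onz(C,uv,.052)[:,:2]*1000; f=cv2.fitLine(w.astype(np.float32),cv2.DIST_HUBER,0,.01,.01).ravel(); return f
L=[];Rr=[];T=[];B=[]
for v in range(24,116):
    a=-G[v]; L.append((sub(a,222+np.argmax(a[222:242])),v)); a=G[v]; Rr.append((sub(a,264+np.argmax(a[264:284])),v))
for u in range(238,269):
    a=-H[:,u]; T.append((u,sub(a,10+np.argmax(a[10:26])))); a=H[:,u]; B.append((u,sub(a,114+np.argmax(a[114:128]))))
F=[fit(x) for x in (L,Rr,T,B)]
for f in F: print("ang",np.degrees(np.arctan2(f[1],f[0]))%90,"pt",f[2:])
def X(a,b):
    s=np.linalg.solve(np.c_[a[:2],-b[:2]],b[2:]-a[2:]); return a[2:]+a[:2]*s[0]
q=[X(F[i],F[j]) for i,j in ((0,2),(1,2),(1,3),(0,3))];print(np.round(q,1),np.mean(q,0))
E
```

```text
ang 15.412788 pt [468.37457 331.26025]
ang 15.404785 pt [516.4831  340.48126]
ang 15.21505 pt [480.68948 383.18588]
ang 15.197309 pt [509.45853 267.85754]
[[455.9 376.4]
 [503.  389.3]
 [534.6 274.7]
 [487.5 261.9]] [495.26685 325.5739 ]
```

```bash
python3 - <<'E'
from h import *
go(495.5,324,100,15.35)
E
```

```text
shift [107.1   0.9 188.8] turn -0.1 | at [523.  220.5 288.8] yaw 15.28 q6 0.03
```

Emit:
drive_tool(
  commands=[
    [30,0,20,0],
    [70,0.5,60,0],
    [100,1,100,0],
    [107,1,140,0],
    [107,1,165,0],
    [107,1,180,0],
    [107,1,186,0],
    [107,1,189,0],
    [107,1,189,0],
    [107,1,189,0],
  ],
)

```text
t: 20.5
ee_pos: [0.4972, 0.3242, 0.1025]
ee_rot: [0.001, 0.607, 0.795, 0.002]
ft_force: [-0.7, -0.4, -2.2]
finger_gap: 0.0394
finger_force: 30.0
```

Emit:
drive_tool(
  commands=[
    [0,0,0,0],
    [0,0,0,0],
    [0,0,0,0],
    [0,0,0,0],
    [0,0,0,0],
    [0,0,0,0],
    [0,0,0,0],
    [0,0,0,0],
    [0,0,0,0],
    [0,0,0,0],
  ],
)

```text
t: 21.5
ee_pos: [0.496, 0.324, 0.1004]
ee_rot: [0.0, 0.607, 0.795, -0.0]
ft_force: [-0.0, 0.4, -1.6]
finger_gap: 0.0395
finger_force: 30.0
```

```bash
python3 - <<'E'
from h import *
for i in range(3):
    go(495.5,324,58,15.35); read_camera("top")
I,D=read_camera("top");cv2.imwrite("pics/t5.png",cv2.resize(I[130:250,60:220],None,fx=4,fy=4))
E
```

```text
shift [ 0.2 -0.4 42.4] turn -0.1 | at [496.  324.  100.4] yaw 15.27 q6 0.22
shift [ 0.2 -0.5 42.4] turn -0.1 | at [496.  324.  100.4] yaw 15.27 q6 0.22
shift [ 0.2 -0.5 42.4] turn -0.1 | at [496.  323.9 100.4] yaw 15.27 q6 0.22
```

Lowering onto the seat, slowly at the end.

Emit:
drive_tool(
  commands=[
    [0,-0.5,12,0],
    [0,-0.5,24,0],
    [0,-0.5,33,0],
    [0,-0.5,38,0],
    [0,-0.5,40,0],
    [0,-0.5,41,0],
    [0,-0.5,42,0],
    [0,-0.5,42.5,0],
    [0,-0.5,42.5,0],
    [0,-0.5,42.5,0],
  ],
)

```text
t: 22.7
ee_pos: [0.4957, 0.3239, 0.0583]
ee_rot: [0.0, 0.607, 0.795, 0.0]
ft_force: [-0.8, -0.4, -2.1]
finger_gap: 0.0394
finger_force: 30.0
```

Emit:
drive_tool(
  commands=[
    [0,0,0,0],
    [0,0,0,0],
    [0,0,0,0],
    [0,0,0,0],
    [0,0,0,0],
    [0,0,0,0],
    [0,0,0,0],
    [0,0,0,0],
    [0,0,0,0],
    [0,0,0,0],
  ],
)

```text
t: 23.7
ee_pos: [0.4955, 0.3238, 0.0579]
ee_rot: [0.0, 0.607, 0.795, -0.0]
ft_force: [0.8, -0.8, -2.1]
finger_gap: 0.0396
finger_force: 30.0
```

Emit:
drive_tool(
  commands=[
    [0,0,0.4,0],
    [0,0,0.8,0],
    [0,0,1,0],
    [0,0,1,0],
    [0,0,1,0],
    [0,0,1,0],
    [0,0,1,0],
    [0,0,1,0],
    [0,0,1,0],
    [0,0,1,0],
  ],
)

```text
t: 24.7
ee_pos: [0.4956, 0.3239, 0.0577]
ee_rot: [0.0, 0.607, 0.795, 0.0]
ft_force: [-3.0, -1.2, 5.7]
finger_gap: 0.0399
finger_force: 30.0
```

Emit:
drive_tool(
  commands=[
    [0,0,0,0],
    [0,0,0,0],
    [0,0,0,0],
    [0,0,0,0],
    [0,0,0,0],
    [0,0,0,0],
    [0,0,-10,0],
    [0,0,-25,0],
    [0,0,-50,0],
    [0,0,-90,0],
  ],
  hand=64,
)

```text
t: 25.7
ee_pos: [0.4943, 0.3232, 0.1466]
ee_rot: [-0.001, 0.607, 0.795, -0.002]
ft_force: [0.1, 0.3, -0.9]
finger_gap: 0.0642
finger_force: 0.0
```

Emit:
drive_tool(
  commands=[
    [-20,0,-35,0],
    [-55,0,-65,0],
    [-80,0,-80,0],
    [-90,0,-80,0],
    [-90,0,-80,0],
    [-90,0,-80,0],
    [-90,0,-80,0],
    [-90,0,-80,0],
    [-90,0,-80,0],
    [-90,0,-80,0],
  ],
)

```text
t: 26.7
ee_pos: [0.5189, 0.2374, 0.2265]
ee_rot: [-0.0, 0.607, 0.795, -0.0]
ft_force: [0.7, -0.1, -0.1]
finger_gap: 0.0642
finger_force: 0.0
```

```bash
python3 - <<'E'
from h import *
import pickle
C=cam("wrist");I,D=read_camera("wrist");pickle.dump((C,I,D),open("pics/w6.pkl","wb"));cv2.imwrite("pics/w6.png",I)
go(560.6,35,140,-10.7);P=cloud(C,D);Z=P[...,2]
m=((Z>.066)&(Z<.08)&(abs(P[...,0]-.495)<.04)&(abs(P[...,1]-.325)<.08)).astype(np.uint8)
m=cv2.morphologyEx(m,cv2.MORPH_OPEN,np.ones((5,5),np.uint8))
k=max(cv2.findContours(m,0,cv2.CHAIN_APPROX_NONE)[0],key=cv2.contourArea).reshape(-1,2)
print(cv2.minAreaRect(onz(C,k,.072)[:,:2].astype(np.float32)*1000),cv2.boundingRect(k))
E
```

```text
shift [-206.1  -13.3   86.7] turn 26.0 | at [519.  237.4 226.7] yaw 15.31 q6 0.06
((495.6994934082031, 324.674560546875), (40.190895080566406, 108.5885009765625), 15.180471420288086) (231, 23, 43, 117)
```

View pics/w6.png

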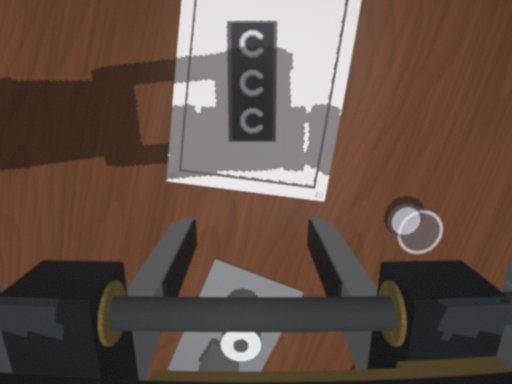

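The strip sits on the seat at (252,82), measured at (495.7,324.7) and yaw 15.2. The seat is at (495.3,325.5) and 15.35, so the fit is good. Next is the canister.

Emit:
drive_tool(
  commands=[
    [-30,-2,0,4],
    [-70,-5,0,10],
    [-110,-8,10,17],
    [-150,-10,35,23],
    [-185,-12,60,26],
    [-202,-13,80,26],
    [-206,-13,87,26],
    [-206,-13,87,26],
    [-206,-13,87,26],
    [-206,-13,87,26],
  ],
  hand=80,
)

```text
t: 27.75
ee_pos: [0.5618, 0.036, 0.1418]
ee_rot: [0.001, 0.77, 0.639, 0.001]
ft_force: [-0.3, -0.5, 1.1]
finger_gap: 0.0799
finger_force: 0.0
```

```bash
python3 - <<'E'
from h import *
go(560.6,34.8,34,-10.7)
E
```

```text
shift [ -1.5  -1.2 107.8] turn 0.1 | at [561.8  36.  141.8] yaw -10.63 q6 0.15
```

Emit:
drive_tool(
  commands=[
    [-0.5,-0.5,20,0],
    [-0.5,-0.5,45,0],
    [-0.5,-0.5,70,0],
    [-0.5,-0.5,88,0],
    [-0.5,-0.5,98,0],
    [-0.5,-0.5,103,0],
    [-0.5,-0.5,106,0],
    [-0.5,-0.5,106,0],
    [-0.5,-0.5,106,0],
    [-0.5,-0.5,106,0],
  ],
)

```text
t: 28.75
ee_pos: [0.561, 0.0344, 0.0349]
ee_rot: [0.001, 0.77, 0.638, 0.001]
ft_force: [0.5, 0.7, 0.2]
finger_gap: 0.0802
finger_force: 0.0
```

Emit:
drive_tool(
  commands=[
    [0,0,0,0],
    [0,0,0,0],
    [0,0,0,0],
    [0,0,0,0],
    [0,0,0,0],
    [0,0,0,0],
    [0,0,0,0],
    [0,0,0,0],
    [0,0,0,0],
    [0,0,0,0],
  ],
  hand=40,
  grip_force=25,
)

```text
t: 29.75
ee_pos: [0.5603, 0.0344, 0.0339]
ee_rot: [-0.0, 0.77, 0.638, -0.0]
ft_force: [-0.6, 0.1, 0.4]
finger_gap: 0.0482
finger_force: 25.0
```

```bash
python3 - <<'E'
from h import *
go(465.9,-244.4,140,-10.7)
E
```

```text
shift [-291.5  -40.8 -106. ] turn -0.0 | at [560.3  34.4  33.9] yaw -10.73 q6 0.15
```

Emit:
drive_tool(
  commands=[
    [0,0,-30,0],
    [0,0,-75,0],
    [-30,-4,-106,0],
    [-75,-10,-106,0],
    [-120,-17,-106,0],
    [-165,-23,-106,0],
    [-210,-29,-106,0],
    [-250,-35,-106,0],
    [-280,-39,-106,0],
    [-291.5,-41,-106,0],
  ],
)

```text
t: 30.75
ee_pos: [0.4644, -0.2467, 0.1391]
ee_rot: [-0.0, 0.771, 0.637, -0.001]
ft_force: [-0.3, 0.9, -2.5]
finger_gap: 0.0484
finger_force: 25.0
```

Emit:
drive_tool(
  commands=[
    [0,0,10,0],
    [0,0,20,0],
    [0,0,20,0],
    [0,0,20,0],
    [0,0,20,0],
    [0,0,20,0],
    [0,0,20,0],
    [0,0,20,0],
    [0,0,20,0],
    [0,0,20,0],
  ],
)

```text
t: 31.75
ee_pos: [0.4658, -0.2444, 0.1201]
ee_rot: [0.0, 0.77, 0.638, 0.0]
ft_force: [0.3, 0.1, -2.3]
finger_gap: 0.0485
finger_force: 25.0
```

```bash
python3 - <<'E'
from h import *
go(465.8,-244.5,35,-10.7)
E
```

```text
shift [-0.1 -0.  85.1] turn -0.0 | at [ 465.8 -244.4  120.1] yaw -10.74 q6 -0.4
```

Emit:
drive_tool(
  commands=[
    [0,0,20,0],
    [0,0,42,0],
    [0,0,60,0],
    [0,0,73,0],
    [0,0,80,0],
    [0,0,83,0],
    [0,0,84,0],
    [0,0,85,0],
    [0,0,85.5,0],
    [0,0,85.5,0],
  ],
)

```text
t: 32.75
ee_pos: [0.4661, -0.2445, 0.035]
ee_rot: [0.001, 0.77, 0.638, 0.0]
ft_force: [-0.2, -0.1, -1.9]
finger_gap: 0.0482
finger_force: 25.0
```

Emit:
drive_tool(
  commands=[
    [0,0,0,0],
    [0,0,0,0],
    [0,0,0,0],
    [0,0,0,0],
    [0,0,0,0],
    [0,0,0,0],
    [0,0,0,0],
    [0,0,0,0],
    [0,0,0,0],
    [0,0,0,0],
  ],
)

```text
t: 33.75
ee_pos: [0.4662, -0.2444, 0.0349]
ee_rot: [0.0, 0.77, 0.638, 0.0]
ft_force: [0.2, 1.8, 3.5]
finger_gap: 0.0488
finger_force: 25.0
```

Contact. Release and rise.

Emit:
drive_tool(
  commands=[
    [0,0,0,0],
    [0,0,0,0],
    [0,0,0,0],
    [0,0,0,0],
    [0,0,0,0],
    [0,0,0,0],
    [0,0,-20,0],
    [0,0,-50,0],
    [0,0,-90,0],
    [0,0,-105,0],
  ],
  hand=80,
)

```text
t: 34.75
ee_pos: [0.4676, -0.2455, 0.1439]
ee_rot: [0.004, 0.77, 0.638, 0.001]
ft_force: [-0.3, -1.0, 1.1]
finger_gap: 0.08
finger_force: 0.0
```

```bash
python3 - <<'E'
from h import *
go(551,-55.6,139,-12.7)
E
```

```text
shift [202.1  46.5   4.6] turn 2.0 | at [ 467.6 -245.5  143.9] yaw -10.73 q6 -0.4
```

Emit:
drive_tool(
  commands=[
    [30,7,0,1],
    [70,17,0,2],
    [110,27,0,2],
    [150,36,0,2],
    [180,43,0,2],
    [198,47,0,2],
    [201.5,48,0,2],
    [201.5,48,0,2],
    [201.5,48,0,2],
    [201.5,48,0,2],
  ],
)

```text
t: 35.75
ee_pos: [0.5501, -0.0564, 0.1393]
ee_rot: [0.0, 0.782, 0.624, -0.0]
ft_force: [0.5, -0.2, 0.5]
finger_gap: 0.0799
finger_force: 0.0
```

```bash
python3 - <<'E'
from h import *
go(551,-55.6,34,-12.7)
C=cam("wrist");I,D=read_camera("wrist");P=cloud(C,D);Z=P[...,2];V=I.max(2)
m=((Z>.066)&(Z<.085)&(V<75)&(abs(P[...,0]-.551)<.04)&(abs(P[...,1]+.055)<.04)).astype(np.uint8)
k=max(cv2.findContours(m,0,cv2.CHAIN_APPROX_NONE)[0],key=cv2.contourArea).reshape(-1,2)
print(cv2.minAreaRect(onz(C,k,.075)[:,:2].astype(np.float32)*1000))
go(551,-55.6,34,-12.7)
E
```

```text
shift [  1.1   0.7 105.3] turn -0.1 | at [550.1 -56.4 139.3] yaw -12.82 q6 0.02
((550.5079345703125, -56.370574951171875), (46.94755935668945, 46.00105667114258), 75.91924285888672)
shift [  1.    0.6 105.4] turn -0.1 | at [550.2 -56.4 139.4] yaw -12.82 q6 0.02
```

Emit:
drive_tool(
  commands=[
    [1,0.5,20,0],
    [1,0.5,45,0],
    [1,0.5,70,0],
    [1,0.5,88,0],
    [1,0.5,98,0],
    [1,0.5,103,0],
    [1,0.5,105.5,0],
    [1,0.5,105.5,0],
    [1,0.5,105.5,0],
    [1,0.5,105.5,0],
  ],
)

```text
t: 36.8
ee_pos: [0.5518, -0.0545, 0.0349]
ee_rot: [0.001, 0.781, 0.624, 0.001]
ft_force: [-0.6, 0.3, 0.8]
finger_gap: 0.0797
finger_force: 0.0
```

Emit:
drive_tool(
  commands=[
    [0,0,0,0],
    [0,0,0,0],
    [0,0,0,0],
    [0,0,0,0],
    [0,0,0,0],
    [0,0,0,0],
    [0,0,0,0],
    [0,0,0,0],
    [0,0,0,0],
    [0,0,0,0],
  ],
  hand=38,
)

```text
t: 37.8
ee_pos: [0.5511, -0.0544, 0.034]
ee_rot: [-0.0, 0.781, 0.624, -0.0]
ft_force: [-1.8, 0.5, 0.8]
finger_gap: 0.0469
finger_force: 25.0
```

```bash
python3 - <<'E'
from h import *
go(456.8,-301.0,140,-12.8)
E
```

```text
shift [-261.3  -37.7 -106. ] turn 0.1 | at [551.1 -54.4  34. ] yaw -12.73 q6 0.02
```

Emit:
drive_tool(
  commands=[
    [0,0,-30,0],
    [0,0,-75,0],
    [-30,-4,-106,0],
    [-75,-10,-106,0],
    [-120,-17,-106,0],
    [-160,-23,-106,0],
    [-200,-29,-106,0],
    [-235,-34,-106,0],
    [-255,-37,-106,0],
    [-260,-37.5,-106,0],
  ],
)

```text
t: 38.8
ee_pos: [0.456, -0.3017, 0.1391]
ee_rot: [-0.0, 0.782, 0.623, -0.0]
ft_force: [-0.5, -0.6, -1.6]
finger_gap: 0.0469
finger_force: 25.0
```

Emit:
drive_tool(
  commands=[
    [0,0,10,0],
    [0,0,20,0],
    [0,0,20,0],
    [0,0,20,0],
    [0,0,20,0],
    [0,0,20,0],
    [0,0,20,0],
    [0,0,20,0],
    [0,0,20,0],
    [0,0,20,0],
  ],
)

```text
t: 39.8
ee_pos: [0.4573, -0.2998, 0.1201]
ee_rot: [0.0, 0.781, 0.624, -0.0]
ft_force: [0.2, 0.3, -2.5]
finger_gap: 0.0467
finger_force: 25.0
```

```bash
python3 - <<'E'
from h import *
go(457,-299.8,35,-12.7)
E
```

```text
shift [-0.  -0.3 85.1] turn -0.0 | at [ 457.3 -299.8  120.1] yaw -12.74 q6 -0.46
```

Emit:
drive_tool(
  commands=[
    [0,-0.3,20,0],
    [0,-0.3,42,0],
    [0,-0.3,60,0],
    [0,-0.3,73,0],
    [0,-0.3,80,0],
    [0,-0.3,83,0],
    [0,-0.3,84,0],
    [0,-0.3,85,0],
    [0,-0.3,85.5,0],
    [0,-0.3,85.5,0],
  ],
)

```text
t: 40.8
ee_pos: [0.4573, -0.2999, 0.0351]
ee_rot: [0.001, 0.781, 0.624, 0.0]
ft_force: [-0.5, -0.2, -1.2]
finger_gap: 0.0467
finger_force: 25.0
```

Emit:
drive_tool(
  commands=[
    [0,0,0,0],
    [0,0,0,0],
    [0,0,0,0],
    [0,0,0,0],
    [0,0,0,0],
    [0,0,0,0],
    [0,0,0,0],
    [0,0,0,0],
    [0,0,0,0],
    [0,0,0,0],
  ],
)

```text
t: 41.8
ee_pos: [0.4572, -0.2999, 0.0349]
ee_rot: [0.0, 0.781, 0.624, 0.0]
ft_force: [-0.8, 0.2, 2.8]
finger_gap: 0.0467
finger_force: 25.0
```

Emit:
drive_tool(
  commands=[
    [0,0,0,0],
    [0,0,0,0],
    [0,0,0,0],
    [0,0,0,0],
    [0,0,0,0],
    [0,0,0,0],
    [0,0,-20,0],
    [0,0,-50,0],
    [0,0,-90,0],
    [0,0,-105,0],
  ],
  hand=80,
)

```text
t: 42.8
ee_pos: [0.4587, -0.3011, 0.144]
ee_rot: [0.004, 0.781, 0.624, 0.001]
ft_force: [-0.3, -0.2, -0.0]
finger_gap: 0.0799
finger_force: 0.0
```

Emit:
drive_tool(
  commands=[
    [10,3,-20,1],
    [25,6,-50,2],
    [32,7,-60,2.2],
    [34,7,-60,2.2],
    [34,7,-60,2.2],
    [34,7,-60,2.2],
    [34,7,-60,2.2],
    [34,7,-60,2.2],
    [34,7,-60,2.2],
    [34,7,-60,2.2],
  ],
)

```text
t: 43.8
ee_pos: [0.4712, -0.2682, 0.1993]
ee_rot: [-0.0, 0.793, 0.609, -0.0]
ft_force: [-1.0, -1.6, 0.3]
finger_gap: 0.08
finger_force: 0.0
```

```bash
python3 - <<'E'
from h import *
C=cam("wrist");I,D=read_camera("wrist");Z=cloud(C,D)[...,2];V=I.max(2);P=cloud(C,D)
go(470,-268,200,-10.5)
def rect(m,zz,name):
    m=m.astype(np.uint8)
    k=max(cv2.findContours(m,0,cv2.CHAIN_APPROX_NONE)[0],key=cv2.contourArea).reshape(-1,2)
    W=onz(C,k,zz)[:,:2].astype(np.float32)*1000; r=cv2.minAreaRect(W);c=cv2.minEnclosingCircle(W); print(name,np.round(r[0],1),np.round(r[1],1),r[2],"circ",np.round(c[0],1),round(c[1],1))
near=lambda x,y:(abs(P[...,0]-x)<.035)&(abs(P[...,1]-y)<.033)
rect((Z>.068)&(V>60)&near(.466,-.243),.079,"can");rect((Z>.066)&(V<75)&near(.456,-.301),.076,"jar")
T,_=read_camera("top");cv2.imwrite("pics/t9.png",cv2.resize(T[60:300,60:420],None,fx=2.2,fy=2.2))
E
```

```text
shift [-0.2 -1.3 -0.6] turn -4.4 | at [ 471.3 -268.2  199.4] yaw -14.94 q6 -0.36
can [ 381.8 -419.6] [112.2 318.4] 70.3496322631836 circ [ 382.6 -417.9] 159.8
jar [ 457.5 -302. ] [47.1 44.2] 75.65274047851562 circ [ 456.6 -302.5] 31.1
```

View pics/t9.png

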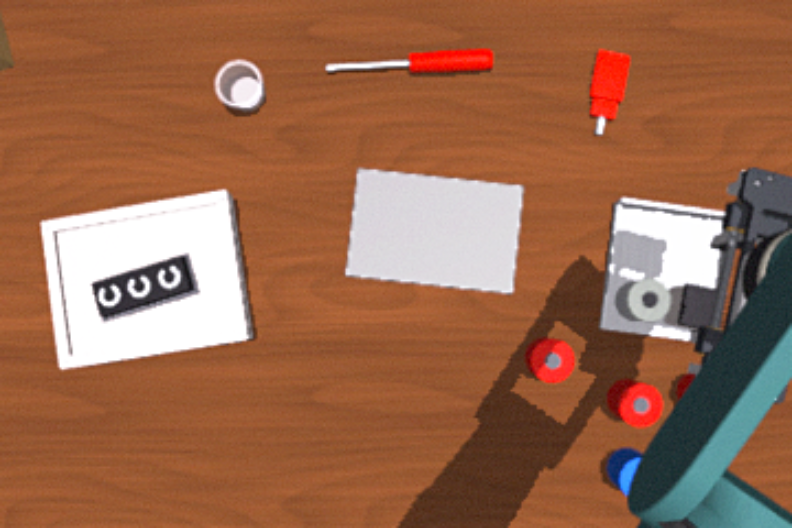

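The top view shows the strip on the seat at (145,287), the empty mat, and the canister (650,299) and jar (700,305) back in the chute. The bystanders are untouched. One last check of the canister's place, then hand-in.

```bash
python3 - <<'E'
from h import *
C=cam("wrist");I,D=read_camera("wrist");g=I[...,1].astype(int);P=cloud(C,D)
m=((abs(P[...,2]-.078)<.006)&(np.hypot(P[...,0]-.466,P[...,1]+.243)<.034)&(I.max(2)>60)).astype(np.uint8)
n,L,st,ce=cv2.connectedComponentsWithStats(m);i=1+np.argmax(st[1:,4])
k=np.argwhere(L==i)[:,::-1].astype(float);c=cv2.minEnclosingCircle(onz(C,k,.079)[:,:2].astype(np.float32)*1000)
print(c)
ok=np.hypot(c[0][0]-466,c[0][1]+243)<4
if ok: print(hand_in())
E
```

```text
((466.9545593261719, -242.21868896484375), 24.134252548217773)
the job is handed in; nothing more can be done
None
```

The job is done and handed in: the strip lies washers up on the seat plate, measured within about 1 mm and 0.2° of centred and square, and the canister and jar are back upright in the chute, measured within about 1.5 mm of where they stood. The job took about 44 s.

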